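# Cycle the drip tray of the vacuum sealer

## Task

The vacuum sealer will not start until its drip tray has been let out and seated afresh. Press the release key of the wide sealer so that its tray springs right out, then push the tray fully home until it clicks and stays in by itself. The small knife sharpener has the same kind of tray: leave that one shut.

Things in the scene. Friction and masses are not known exactly. Their poses are not given: they have to be found in the camera images.
- release_key_top (a point): Middle of the top of the sealer's release key: a grey bar 32 x 16 mm on top of the sealer, 34 mm behind its front face, straight above the tray; its top is 71 mm up, the sealer's top round it 60 mm. It goes down 8 mm on a spring, 1.6 N at first, 4.4 N at the bottom; the tray is let go about halfway. Site axes: x to the sealer's rear, z up. The sealer is turned at most 0.35 rad.
- drip_tray_front (a point): Middle of the front face of the sealer's tray, moving with it: an upright white panel 110 mm wide, 44 mm high (6 to 50 mm above the worktop, this point at 28 mm), a thin grey strip along its upper part. Latched, it stands 14 mm proud of the sealer. Site axes: x to the rear, the way to push it home; it springs out along -x.
- drip_tray (a joint): Tray of the vacuum sealer: the wider white appliance, 200 wide, 160 deep, 60 mm high, flat lid on its rear half to 69 mm, fixed in place, left or right of the sharpener. m: 0 latched, 0.042 fully out. A spring drives it out (4 N home, 2.3 N out). Pushing in takes up to 10 N at the latch; it clicks at about 0, hard stop at -0.003, then rests at 0; unlatched it springs out again.
- sharpener_tray (a joint): Tray of the small knife sharpener, to be left shut; m it stands out, 0 latched. The sharpener is a white appliance 120 mm wide, 130 deep, 60 high, raised to 74 mm at the rear with two narrow blade slots on top, a grey key 22 mm wide (top 71 mm up); fixed in place, beside the sealer.

How it is judged:
On the way, in this order (a step that is already met when the one before it is completed fails the run):
1. the sealer's drip tray has sprung right out (value of joint drip_tray above 0.035 m), for 0.2 s.
2. the drip tray has been pushed home (value of joint drip_tray below 0.004 m), for 0.2 s.
At the end, for the whole second after the job is handed in: The sealer's drip tray, after having sprung out, is home and latched (within 4 mm) and stays so by itself, and the sharpener's tray is shut (within 4 mm) (value of joint each of drip_tray, sharpener_tray below 0.004 m and velocity of joint drip_tray below 0.01 m/s); the robot touches nothing.
It fails at once if the knife sharpener's tray is let out (value of joint sharpener_tray above 0.01 m).
It also fails if it takes over 35 s, if anything falls off the work surface, if the arm or the gripper's body presses on something with over 40 N, if the wrist force passes 120 N, or if a joint passes its speed limit or range.

## Robot

A 6-joint arm with a two-finger parallel gripper is mounted at the origin on a cart in front of the work surface, level with it; the furniture and walls round the work are solid. World frame = base frame: x ahead of the robot, y to its left, z up, the work surface at z = 0. Lengths are in m, angles in rad, forces in N, time in s.
With the tool pointing down it reaches from about 0.25 to 0.85 m from the base axis. Payload 12.5 kg.
Tool frame: the origin (TCP) lies at the very end of the fingers, on their centre line; the grasp point (between the pads) lies 19 mm behind it; z points along the fingers, y is the line along which they close (so a half turn about z gives the same grasp; the last joint's range is limited). The gripper opens to 93 mm and grips with 3 to 60 N. Pads are 15 mm wide; open, the fingers measure 128 mm over their backs; the gripper's body (75 mm by 188 mm) begins 65 mm behind the grasp point.
Start: joints at [-1.294, 0.351, 1.652, -0, 1.139, -0.085], TCP at [0.195, -0.514, 0.219] pointing down, gripper open.
Joint ranges: [-2.75, 2.75], [-0.79, 2.1], [0.01, 2.65], [-1.57, 4.71], [0.07, 3.14], [-2.87, 2.87]. Speed limits (rad/s): [2.22, 2.22, 2.79, 3.14, 3.14, 3.14].

## Interface

Orientations are given as a unit quaternion [x, y, z, w].
In Python, from cell import r gives the robot as it stands.
- The arm moves only by the shell command python3 -m pendant 'ROWS' [FORCE]. ROWS is a JSON object of lists of equal length, an entry for each row: "grip": the finger opening in m, from 0 to 0.093; "xyz": the shift along the tool's x, y, z in m, a list of three; "twist": the turn about the tool's z in rad. A call has 1 to 12 rows; each row is the pose to reach, as a shift and turn from the pose commanded when the call began, along the tool's axes at that moment; what a row does not reach only later rows make up. A row lasts 1/12 s, in which the tool goes at most 41.7 mm and 7.16 degrees, less where a joint would pass 70% of its speed; a pose out of reach is approached as far as the arm can. A call with a gripper value outside its range is refused whole. The fingers move at their own pace and stop on an object; FORCE is the grip in N (left out, the last holds). Time passes only in rows, so rows that repeat a pose let the fingers close. It gives the time, the measured TCP pose, the force, the opening and the grip force at its end, in the units of the state.
- r.observe(): the state, without advancing time (a new reading comes with each control period).
- r.get_image(name): name is "scene" or "top" or "wrist"; returns the picture (420x560x3 uint8, red, green, blue); there is no depth.
- r.camera_info(name): a dict with "vertical_fov" (degrees; the focal length in pixels is half the picture's height over the tangent of half this angle, whatever the lens; pixels are square), "cx", "cy" (the principal point, pixels), "origin" and "rotation" of the camera in the world. Camera axes: x right, y down, z forward; pixel columns grow to the right and rows downward; lengths in m; the calibration is good to about 2 mm. The wrist camera is an equidistant fisheye: a pixel r from the principal point sees the ray r / f radians off the axis. A picture is of the moment at which its call begins: read the wrist's pose just before it. camera_info takes no time and is no camera call; for the wrist camera it gives the pose at the moment of the call.
- r.sign_off(): hands the job in; it is judged then, once.
Trained networks look in the newest picture that a camera, given by its name, has taken for a name from the list of things; names that differ only in an ending like _2 or _b are one class to them, and where a whole thing is asked for, a point or a joint stands for the part that bears it (a point fixed in the world has none). Each returns a list of dicts, best first, with "score" (0 to 1); they miss things now and then, are a little off and sometimes report something else, mostly with a low value. They report only what shows in the picture. A call takes as long as a camera call.
- r.boxes_of(camera, name): "location" ([column, row] in pixels, amid what is visible of it).
- r.cut_out(camera, name): "region" (420x560 bool, what is visible of it) and "location" ([column, row] in pixels, amid what is visible of it).
The state is a dict: "time_s": time; "joint_positions": joint angles; "qd": joint speeds; "joint_torque": joint torques, N m; "tool_pos": TCP position; "eef_rot": TCP orientation; "force": force on the tool from outside, world axes, zero at the start; "moment": the same for the moment, N m; "width": finger opening in m; "grip_force": force on a finger pad.
Only numpy, scipy, OpenCV 4.12 (cv2) and the standard library are available. Lean on these libraries where they do the work, as an engineer would, in place of code of your own. Each camera call takes 0.05 s, during which the arm holds its last target. There are 200 camera calls.

## Working session

There is one attempt and no reset: what is moved stays moved. The work goes in short steps, Python scripts to look and compute and a shell command to move; the robot and the scene stay as the last step left them, time stands still between calls to the robot, and variables do not carry over. Pictures are saved under pics/ and viewed, at most 10 in all, crops included, and the job is handed in when it is done.

```bash
mkdir -p pics; cat > h.py <<'E'
import numpy as np,cv2
from cell import r
from scipy.spatial.transform import Rotation as R
def ray(cam,px):
    c=r.camera_info(cam);f=210/np.tan(np.radians(c["vertical_fov"])/2)
    d=np.array([px[0]-c["cx"],px[1]-c["cy"]],float)
    if cam=="wrist":
        n=np.linalg.norm(d);t=n/f;v=np.r_[d/n*np.sin(t),np.cos(t)]
    else: v=np.r_[d/f,1]
    return np.array(c["origin"]),np.array(c["rotation"])@v
def onz(cam,px,z):
    o,v=ray(cam,px);return o+v*(z-o[2])/v[2]
E
python3 - <<'E'
from h import *
for c in ("top","scene"):
    im=r.get_image(c);cv2.imwrite(f"pics/{c}1.png",im[:,:,::-1])
    for n,z in(("release_key_top",.071),("drip_tray_front",.028),("drip_tray",.03),("sharpener_tray",.03)):
        for b in r.boxes_of(c,n)[:3]: print(c,n,b["score"],b["location"],onz(c,b["location"],z).round(4))
print(r.observe()["time_s"],r.observe()["tool_pos"],R.from_quat(r.observe()["eef_rot"]).as_matrix().round(3))
E
```

```text
Traceback (most recent call last):
  File "h.py", line 12, in onz
    o,v=ray(cam,px);return o+v*(z-o[2])/v[2]
        ~~~^^^^^^^^
  File "h.py", line 10, in ray
    return np.array(c["origin"]),np.array(c["rotation"])@v
                                 ~~~~~~~~~~~~~~~~~~~~~~~^~
ValueError: matmul: Input operand 1 has a mismatch in its core dimension 0, with gufunc signature (n?,k),(k,m?)->(n?,m?) (size 3 is different from 4)
```

```bash
python3 -c "
import cv2,numpy as np
cv2.imwrite('pics/a.png',cv2.resize(np.vstack([cv2.imread('pics/top1.png'),cv2.imread('pics/scene1.png')]),(400,600)))"
```

```text
[ WARN:0@0.032] global loadsave.cpp:275 findDecoder imread_('pics/scene1.png'): can't open/read file: check file path/integrity
Traceback (most recent call last):
ValueError: all the input arrays must have same number of dimensions, but the array at index 0 has 3 dimension(s) and the array at index 1 has 2 dimension(s)
```

View pics/top1.png

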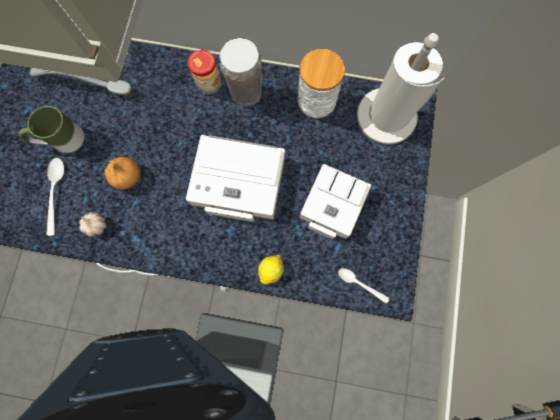

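The top view shows the sealer at about (237,178) with its key at (232,192) and tray front at (228,212). The sharpener is to its right, with its key at (331,211). The camera rotation comes as a quaternion, so I'll fix that in the helper.

```bash
sed -i 's/np.array(c\["rotation"\])@v/R.from_quat(c["rotation"]).apply(v)/' h.py
python3 - <<'E'
from h import *
for c in ("top","scene"):
    im=r.get_image(c);cv2.imwrite(f"pics/{c}2.png",im[:,:,::-1])
    for n,z in(("release_key_top",.071),("drip_tray_front",.028),("sharpener_tray",.03)):
        for b in r.boxes_of(c,n)[:2]: print(c,n,round(b["score"],2),b["location"],onz(c,b["location"],z).round(4))
# sealer front top edge corners & lid, from the picture
for p in ((188,204),(276,217),(199,137),(284,148),(206,209),(253,217)): print(p,onz("top",p,.06).round(3))
s=r.observe();print(s["time_s"],s["tool_pos"],R.from_quat(s["eef_rot"]).as_matrix().round(3))
E
```

```text
top drip_tray_front 0.59 [229.8, 211.0] [0.4849 0.002  0.028 ]
top sharpener_tray 0.76 [321.9, 231.0] [ 0.4767 -0.2151  0.03  ]
scene release_key_top 0.5 [218.2, 230.6] [0.5197 0.0066 0.071 ]
scene drip_tray_front 0.71 [232.1, 257.1] [0.4809 0.0085 0.028 ]
scene sharpener_tray 0.69 [301.6, 206.8] [ 0.496  -0.2072  0.03  ]
(188, 204) [0.478 0.092 0.06 ]
(276, 217) [ 0.485 -0.108  0.06 ]
(199, 137) [0.638 0.103 0.06 ]
(284, 148) [ 0.647 -0.096  0.06 ]
(206, 209) [0.475 0.05  0.06 ]
(253, 217) [ 0.476 -0.057  0.06 ]
0.5 [ 0.19467201 -0.51436257  0.2186021 ] [[ 0.935  0.354 -0.   ]
 [ 0.354 -0.935  0.   ]
 [-0.    -0.    -1.   ]]
```

```bash
python3 -m pendant '{"grip":[0,0,0,0,0,0,0,0,0,0,0,0],"xyz":[[0.03,-0.028,0],[0.06,-0.056,0],[0.09,-0.084,0],[0.12,-0.111,0],[0.15,-0.139,0],[0.18,-0.167,0],[0.21,-0.195,0],[0.24,-0.223,0],[0.27,-0.251,0],[0.3,-0.278,0],[0.33,-0.306,0],[0.36,-0.334,0]],"twist":[0.1,0.2,0.3,0.3,0.3,0.3,0.3,0.3,0.3,0.3,0.3,0.3]}' 20
python3 - <<'E'
from h import *
c="wrist"
im=r.get_image(c);cv2.imwrite(f"pics/w1.png",im[:,:,::-1])
for n,z in(("release_key_top",.071),("drip_tray_front",.028)):
    for b in r.boxes_of(c,n)[:2]: print(c,n,round(b["score"],2),b["location"],onz(c,b["location"],z).round(4))
s=r.observe();print(s["time_s"],s["tool_pos"],s["force"],R.from_quat(s["eef_rot"]).as_matrix().round(3))
E
```

```text
time_s: 1.5
tool_pos: [0.4137, -0.0726, 0.219]
eef_rot: [1.0, 0.031, 0.0, 0.0]
force: [0.0, -1.2, 0.1]
width: 0.0176
grip_force: 0.0
wrist release_key_top 0.92 [209.5, 84.9] [0.5207 0.0036 0.071 ]
wrist drip_tray_front 0.75 [219.6, 123.6] [ 0.4812 -0.0031  0.028 ]
1.65 [ 0.41385125 -0.07238625  0.21867083] [-0.80827723  0.11370818 -0.45875832] [[ 0.998  0.067  0.   ]
 [ 0.067 -0.998  0.   ]
 [ 0.    -0.    -1.   ]]
```

View pics/w1.png

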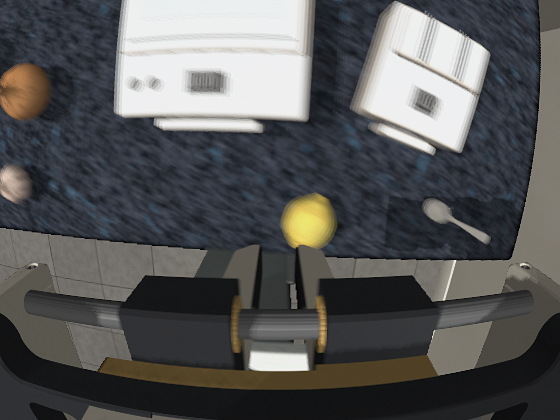

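The wrist view shows the key at about (207,83), the tray front at (209,126) and a lemon at (309,222), clear of the tray's path. Going over the key.

```bash
python3 -m pendant '{"grip":[0,0,0,0,0,0,0],"xyz":[[0.03,-0.02,0.02],[0.06,-0.04,0.05],[0.085,-0.055,0.08],[0.105,-0.067,0.105],[0.108,-0.07,0.12],[0.108,-0.07,0.12],[0.108,-0.07,0.12]],"twist":[0,0,0,0,0,0,0]}'
python3 - <<'E'
from h import *
c="wrist"
im=r.get_image(c);cv2.imwrite(f"pics/w2.png",im[:,:,::-1])
for n,z in(("release_key_top",.071),("drip_tray_front",.028)):
    for b in r.boxes_of(c,n)[:2]: print(c,n,round(b["score"],2),b["location"],onz(c,b["location"],z).round(4))
s=r.observe();print(s["time_s"],s["tool_pos"],s["force"])
E
```

```text
time_s: 2.23
tool_pos: [0.516, 0.0009, 0.0984]
eef_rot: [1.0, 0.031, -0.001, -0.0]
force: [-0.2, -0.5, 0.0]
width: 0.0004
grip_force: 0.0
wrist release_key_top 0.91 [276.6, 227.6] [0.5252 0.003  0.071 ]
wrist drip_tray_front 0.6 [232.3, 272.5] [0.469  0.0364 0.028 ]
2.3833 [0.51688694 0.00089551 0.10015298] [-0.32423796 -0.68044943  0.37987441]
```

View pics/w2.png

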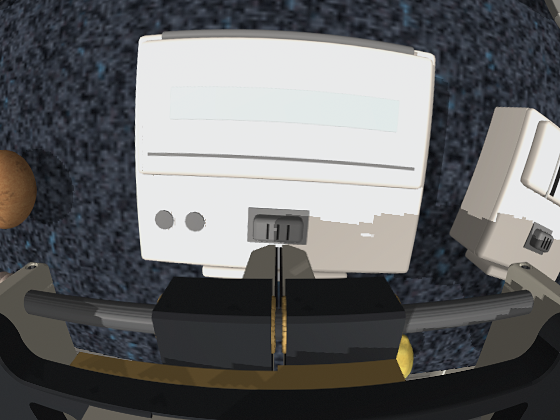

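The fingers sit right at the key, which is at about (277,228). Pressing.

```bash
python3 -m pendant '{"grip":[0,0,0,0,0,0],"xyz":[[0.004,-0.002,0.015],[0.004,-0.002,0.028],[0.004,-0.002,0.033],[0.004,-0.002,0.036],[0.004,-0.002,0.036],[0.004,-0.002,0.036]],"twist":[0,0,0,0,0,0]}'
python3 - <<'E'
from h import *
c="top"
im=r.get_image(c);cv2.imwrite(f"pics/t3.png",im[:,:,::-1])
for n,z in(("drip_tray_front",.028),("sharpener_tray",.03)):
    for b in r.boxes_of(c,n)[:2]: print(c,n,round(b["score"],2),b["location"],onz(c,b["location"],z).round(4))
E
```

```text
time_s: 2.88
tool_pos: [0.5209, 0.0037, 0.0638]
eef_rot: [1.0, 0.031, 0.001, 0.0]
force: [-1.0, -1.8, 4.7]
width: 0.0001
grip_force: 2.0
top drip_tray_front 0.94 [232.1, 222.7] [ 0.459  -0.0089  0.028 ]
top sharpener_tray 0.62 [322.4, 229.7] [ 0.4799 -0.2158  0.03  ]
```

```bash
python3 -m pendant '{"grip":[0,0,0,0,0,0,0,0],"xyz":[[0,0,-0.03],[0,0,-0.06],[-0.035,0,-0.07],[-0.07,0,-0.07],[-0.105,0,-0.07],[-0.14,0,-0.07],[-0.14,0,-0.07],[-0.14,0,-0.07]],"twist":[0,0,0,0,0,0,0,0]}'
python3 - <<'E'
from h import *
for c in("wrist","top"):
    im=r.get_image(c);cv2.imwrite(f"pics/{c}4.png",im[:,:,::-1])
    for n,z in(("drip_tray_front",.028),):
        for b in r.cut_out(c,n)[:1]:
            print(c,n,round(b["score"],2),b["location"],onz(c,b["location"],z).round(4))
            v,u=np.nonzero(b["region"])
            for f in(np.argmin,np.argmax): i=f(u); print(u[i],v[i],onz(c,(u[i],v[i]),.05).round(3))
s=r.observe();print(s["time_s"],s["tool_pos"],s["force"])
E
```

```text
time_s: 3.7
tool_pos: [0.3798, -0.0044, 0.133]
eef_rot: [1.0, 0.031, 0.0, -0.0]
force: [0.8, 0.3, 0.5]
width: 0.0003
grip_force: 0.0
wrist drip_tray_front 0.86 [279.4, 113.3] [4.625e-01 1.000e-04 2.800e-02]
205 138 [0.441 0.056 0.05 ]
345 143 [ 0.443 -0.052  0.05 ]
top drip_tray_front 0.98 [241.3, 216.7] [ 0.4766 -0.0269  0.028 ]
211 206 [0.485 0.042 0.05 ]
250 213 [ 0.485 -0.048  0.05 ]
3.9 [ 0.38179704 -0.00442934  0.13275888] [-0.20277325 -0.21711853  0.04914457]
```

View pics/wrist4.png

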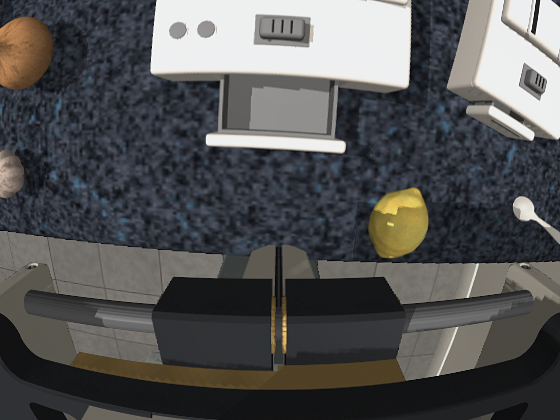

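The tray is fully out: its panel spans (205–345, ~143) and the lemon at (400,222) is clear. Going down in front of it, then pushing.

```bash
python3 -m pendant '{"grip":[0,0,0,0,0,0,0,0,0,0],"xyz":[[0,-0.005,0.035],[0,-0.005,0.07],[0,-0.005,0.1],[0,-0.005,0.103],[0.03,-0.005,0.103],[0.045,-0.005,0.103],[0.06,-0.005,0.103],[0.068,-0.005,0.103],[0.072,-0.005,0.103],[0.072,-0.005,0.103]],"twist":[0,0,0,0,0,0,0,0,0,0]}'
```

```text
time_s: 4.73
tool_pos: [0.4525, 0.005, 0.0303]
eef_rot: [1.0, 0.031, -0.0, 0.0]
force: [-3.1, -2.2, 2.4]
width: 0.0006
grip_force: 1.8
```

```bash
python3 -m pendant '{"grip":[0,0,0,0],"xyz":[[0.004,0,0],[0.007,0,0],[0.01,0,0],[0.01,0,0]],"twist":[0,0,0,0]}'
```

```text
time_s: 5.07
tool_pos: [0.4618, 0.0055, 0.0301]
eef_rot: [1.0, 0.031, -0.001, 0.0]
force: [-2.6, -2.4, -0.3]
width: 0.0006
grip_force: 1.7
```

```bash
python3 -m pendant '{"grip":[0,0,0,0],"xyz":[[0.003,0,0],[0.005,0,0],[0.006,0,0],[0.006,0,0]],"twist":[0,0,0,0]}'
```

```text
time_s: 5.4
tool_pos: [0.4679, 0.0059, 0.03]
eef_rot: [1.0, 0.031, -0.001, 0.0]
force: [-4.7, -4.0, 1.0]
width: 0.0008
grip_force: 2.2
```

```bash
python3 -m pendant '{"grip":[0,0,0,0],"xyz":[[0.002,0,0],[0.004,0,0],[0.004,0,0],[0.004,0,0]],"twist":[0,0,0,0]}'
```

```text
time_s: 5.73
tool_pos: [0.4682, 0.0063, 0.0295]
eef_rot: [1.0, 0.031, -0.005, -0.0]
force: [-21.2, -4.2, 13.5]
width: 0.0001
grip_force: 10.3
```

21 N with no further travel means it is on the hard stop. Backing off to check.

```bash
python3 -m pendant '{"grip":[0,0,0,0,0,0,0,0,0],"xyz":[[-0.01,0,0],[-0.03,0,0],[-0.06,0,0],[-0.09,0,-0.02],[-0.09,0,-0.06],[-0.09,0,-0.1],[-0.09,0,-0.103],[-0.09,0,-0.103],[-0.09,0,-0.103]],"twist":[0,0,0,0,0,0,0,0,0]}'
python3 - <<'E'
from h import *
im=r.get_image("wrist");cv2.imwrite("pics/w5.png",im[:,:,::-1])
s=r.observe();print(s["time_s"],s["tool_pos"],s["force"])
E
```

```text
time_s: 6.48
tool_pos: [0.3827, 0.0007, 0.1328]
eef_rot: [1.0, 0.031, 0.001, 0.0]
force: [0.0, 0.2, -0.3]
width: 0.0003
grip_force: 0.0
6.5333 [0.38220957 0.00077636 0.13205059] [ 0.0549322   0.31459735 -0.66148717]
```

View pics/w5.png

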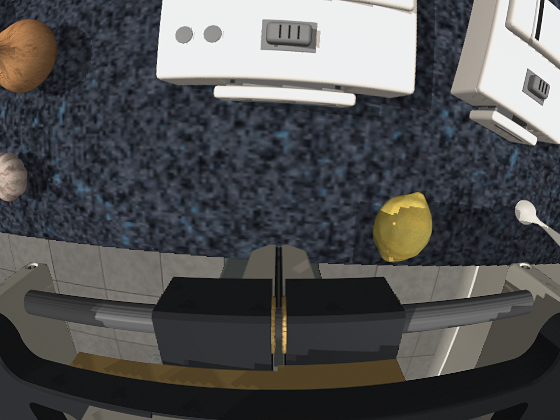

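The wrist view shows the sealer's tray home and staying in (panel at 215–355, ~95). The sharpener's tray is still shut at (503,125), and the gripper is clear of everything.

```bash
python3 -c "
from cell import r
print(r.sign_off())"
```

```text
the job is handed in; nothing more can be done
None
```

I pressed the sealer's release key, its tray sprang right out, and I pushed it home; the last picture shows it staying in by itself, with the sharpener's tray shut, and I handed the job in at about 6.5 s.

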